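Set a row of bearing caps against the gauge stop

TASK

Push the row of four silver bearing caps along the rail from behind as one train, keeping them together and never lifting or tipping any, until the first sits fully home against the gauge head's stop and no gaps are left. Then press the green button on the gauge head fully down with a fingertip and let go, leaving the caps home and the other parts on the bench where they are.

Things in the scene. Friction and masses are not known exactly. Their poses are not given: they have to be found in the camera images.
- rail: fixed dark channel on a light base plate, a blue gauge head at one end. x axis along the channel TOWARDS the head, y across, z up; origin on the bench. Channel floor 12 mm above the bench, 51 mm wide between lips 8 mm thick with tops 20 mm above the bench; it runs from x = -180 mm (open end) to x = +120 mm (stop face). Base plate 90 mm wide
- stop (a point): centre of the gauge head's steel stop face, square across the channel, that the first cap must meet: rail x = 120 mm, on the centre line, 29 mm above the bench. The head spans rail x = 120 to 174 mm, is 66 mm wide, its top 72 mm above the bench, with the button on it
- read_button (a joint): the green push button on top of the gauge head, pressed straight down: 0 = up, 0.006 m = fully down; it springs back; about 5 N to hold it fully down
- read_button_top (a point): centre of the top of that green button (30 mm across), rail x = 149 mm, on the centre line
- cap1: silver bearing cap, loose in the channel, the first of the row, nearest the gauge head. 32 mm along the rail, 48 across, 34 high, bolt heads on top, 20 x 12 mm opening through the bottom; 0.1 kg. Origin: centre of underside, x axis towards the gauge head. The four start touching, 60 to 130 mm short of the stop; pushing the row takes 2 to 5 N
- cap2: silver bearing cap, loose in the channel, the second of the row. 32 mm along the rail, 48 across, 34 high, bolt heads on top, 20 x 12 mm opening through the bottom; 0.1 kg. Origin: centre of underside, x axis towards the gauge head. The four start touching, 60 to 130 mm short of the stop; pushing the row takes 2 to 5 N
- cap3: silver bearing cap, loose in the channel, the third of the row. 32 mm along the rail, 48 across, 34 high, bolt heads on top, 20 x 12 mm opening through the bottom; 0.1 kg. Origin: centre of underside, x axis towards the gauge head. The four start touching, 60 to 130 mm short of the stop; pushing the row takes 2 to 5 N
- cap4: silver bearing cap, loose in the channel, the last of the row, with free rail behind it. 32 mm along the rail, 48 across, 34 high, bolt heads on top, 20 x 12 mm opening through the bottom; 0.1 kg. Origin: centre of underside, x axis towards the gauge head. The four start touching, 60 to 130 mm short of the stop; pushing the row takes 2 to 5 N
- spare_cap: loose brass-coloured spare bearing cap of the same shape as the four (32 x 48 x 34 mm), standing on the bench beside the rail, not part of the row; origin at the centre of its underside
- bearing: loose flat steel ring (bearing race), 52 mm across, 15 mm high; origin at the centre of its underside
- socket: loose steel wrench socket standing upright, 26 mm across, 38 mm high; origin at the centre of its underside
- gear: loose dark steel gear lying flat, 70 mm across, 30 mm high at the hub; origin at the centre of its underside
- bushing: loose plain brass cylinder standing upright, 34 mm across, 30 mm high; origin at the centre of its underside
- oil_bottle: loose red bottle with black cap, 60 mm across, 150 mm high, standing at the right of the bench; origin at the centre of its underside
- wrench: loose steel wrench, 180 mm long, lying flat at the left of the bench; origin on its underside
There are look-alikes about, which are no part of the job. Leave any black or turquoise look-alike of the cap4 alone.

How it is judged:
On the way, in this order (a step that is already met when the one before it is completed fails the run):
1. the row is home against the stop, without gaps, before the button is pressed (x of cap1 in the frame of rail above 0.101 m and x of cap2 in the frame of rail above 0.068 m and x of cap3 in the frame of rail above 0.035 m and x of cap4 in the frame of rail above 0.002 m and value of joint read_button below 0.002 m), for 0.2 s.
2. the button is pressed fully down (value of joint read_button above 0.005 m), for 0.05 s.
3. the button is let go (value of joint read_button below 0.0015 m), for 0.1 s.
At the end, for the whole second after the job is handed in: All four caps stand flat and at rest in the channel, the first within 3 mm of the stop and each next one within 1 mm more (the last 6 mm) of its place in the closed row; the button was then pressed beyond 5 mm and is up again; every bystander is within 20 mm of its start (x of cap1 in the frame of rail above 0.101 m and x of cap2 in the frame of rail above 0.068 m and x of cap3 in the frame of rail above 0.035 m and x of cap4 in the frame of rail above 0.002 m and z of each of cap1, cap2, cap3, cap4 in the frame of rail below 0.016 m and angle between each of cap1, cap2, cap3, cap4's own z axis and vertical below 0.08 rad and value of joint read_button below 0.0015 m and linear speed of each of cap1, cap2, cap3, cap4 below 0.01 m/s and distance of each of spare_cap, bearing, socket, gear, bushing, oil_bottle, wrench from where it was at the start of the episode below 0.02 m); the robot touches nothing.
It fails at once if a bearing cap is lifted off the rail floor or tipped (z of any of cap1, cap2, cap3, cap4 in the frame of rail above 0.02 m or angle between any of cap1, cap2, cap3, cap4's own z axis and vertical above 0.2 rad).
It fails at once if the row is pulled or knocked apart: a gap of more than 15 mm opens between neighbouring caps (distance between cap1 and cap2 above 0.047 m or distance between cap2 and cap3 above 0.047 m or distance between cap3 and cap4 above 0.047 m).
It fails at once if the button is pressed before the row is home against the stop (value of joint read_button above 0.004 m and not (x of cap1 in the frame of rail above 0.101 m and x of cap2 in the frame of rail above 0.068 m and x of cap3 in the frame of rail above 0.035 m and x of cap4 in the frame of rail above 0.002 m)).
It fails at once if a bystander is displaced by more than 20 mm (distance of any of spare_cap, bearing, socket, gear, bushing, oil_bottle, wrench from where it was at the start of the episode above 0.02 m).
It also fails if it takes over 42 s, if anything falls off the work surface, if the arm or the gripper's body presses on something with over 40 N, if the wrist force passes 120 N, or if a joint passes its speed limit or range.

ROBOT

A 6-joint arm with a two-finger parallel gripper is mounted at the origin on the work surface. World frame = base frame: x ahead of the robot, y to its left, z up, the work surface at z = 0. Lengths are in m, angles in rad, forces in N, time in s.
With the tool pointing down it reaches from about 0.275 to 0.775 m from the base axis. Payload 14.6 kg.
Tool frame: the origin (TCP) lies between the finger pads; the fingertips stand 11 mm ahead of it and the grasp point (between the pads) lies 8 mm behind it; z points along the fingers, y is the line along which they close (so a half turn about z gives the same grasp; the last joint's range is limited). The gripper opens to 85 mm and grips with 20 to 120 N. Pads are 22 mm wide; open, the fingers measure 114 mm over their backs; the gripper's body (76 mm by 85 mm) begins 54 mm behind the grasp point. The pads swing forward as they close: fully open they stand 13 mm farther back than shut.
Start: joints at [-1.493, 0.263, -0.048, 1.259, 0, 1.415], TCP at [0.121, -0.511, 0.242] pointing down, gripper open.
Joint ranges: [-2.65, 2.65], [-0.89, 1.7], [-1.18, 1.37], [-2.13, 2.11], [-1.35, 1.29], [-3.14, 3.14]. Speed limits (rad/s): [1.89, 1.89, 2.57, 2.79, 3.14, 3.14].

INTERFACE

Orientations are given as a unit quaternion [w, x, y, z].
In Python, from cell import env, vision, sign_off gives the robot as it stands.
- The arm moves only by the tool send_rows, never from a script. Its argument "motion" is a list of rows, each an object with "linear": the shift along the tool's x, y, z in cm, a list of three; "rotation": the turn, a rotation vector about the tool's x, y, z in degrees, a list of three; "grip": the closure in counts, from 0 (fully open) to 255 (shut). In form: [{"linear": [x, y, z], "rotation": [ax, ay, az], "grip": grip}, ...]. A call has 1 to 20 rows; each row is the pose to reach, as a shift and turn from the pose commanded when the call began, along the tool's axes at that moment; what a row does not reach only later rows make up. A row lasts 1/8 s, in which the tool goes at most 62.5 mm and 10.7 degrees, less where a joint would pass 70% of its speed; a pose out of reach is approached as far as the arm can. A call with a gripper value outside its range is refused whole. The fingers move at their own pace and stop on an object; "newtons" is the grip in N (left out, the last holds). Time passes only in rows, so rows that repeat a pose let the fingers close. It gives the time, the measured TCP pose, the force, the opening and the grip force at its end, in the units of the state.
- env.read_state(): the state, without advancing time (a new reading comes with each control period).
- vision.get_image(name): name is "scene" or "side" or "wrist"; returns a dict with "color" (400x640x3 uint8, red, green, blue), "vertical_fov" (degrees; the focal length in pixels is half the picture's height over the tangent of half this angle, whatever the lens; pixels are square), "cx", "cy" (the principal point, pixels), "R" (3x3) and "t" (3): a world point X has camera coordinates R X + t. Camera axes: x right, y down, z forward; pixel columns grow to the right and rows downward; lengths in m; the calibration is good to about 2 mm. A picture is of the moment at which its call begins. There is no depth.
- sign_off(): hands the job in; it is judged then, once.
The state is a dict: "t": time; "joint_pos": joint angles; "joint_vel": joint speeds; "effort": joint torques, N m; "tool_pos": TCP position; "orientation": TCP orientation; "force": force on the tool from outside, world axes, zero at the start; "moment": the same for the moment, N m; "gripper_width": finger opening in m; "finger_force": force on a finger pad.
Only numpy, scipy, OpenCV 4.12 (cv2) and the standard library are available. Lean on these libraries where they do the work, as an engineer would, in place of code of your own. Each camera call takes 0.05 s, during which the arm holds its last target. There are 200 camera calls.

## Working session

There is one attempt and no reset: what is moved stays moved. The work goes in short steps, Python scripts to look and compute and a tool call to move; the robot and the scene stay as the last step left them, time stands still between calls to the robot, and variables do not carry over. Pictures are saved under pics/ and viewed, at most 10 in all, crops included, and the job is handed in when it is done.

Besides the shell and the picture viewer there is one more tool, called by a JSON object that holds its "op" and its "data". send_rows: Moves the arm, as the interface text tells. Its arguments: {"type":"object","properties":{"motion":{"type":"array","items":{"type":"object","properties":{"linear":{"type":"array","items":{"type":"number"}},"rotation":{"type":"array","items":{"type":"number"}},"grip":{"type":"number"}}}},"newtons":{"type":"number"}},"required":["motion"]}

```bash
mkdir -p pics
cat > h.py <<'E'
import numpy as np, cv2
from cell import env, vision, sign_off
def snap(n,f):
    d=vision.get_image(n); cv2.imwrite(f'pics/{f}.png',d['color'][:,:,::-1]); np.savez(f'pics/{f}.npz',**{k:d[k] for k in('R','t','cx','cy','vertical_fov')}); return d
def cam(f):
    d=np.load(f'pics/{f}.npz'); fo=200/np.tan(np.radians(float(d['vertical_fov'])/2)); return d['R'],d['t'],fo,float(d['cx']),float(d['cy'])
def ray(f,u,v,z):
    R,t,fo,cx,cy=cam(f); c=-R.T@t; r=R.T@np.array([(u-cx)/fo,(v-cy)/fo,1]); return c+r*(z-c[2])/r[2]
def proj(f,X):
    R,t,fo,cx,cy=cam(f); p=R@np.array(X)+t; return p[:2]/p[2]*fo+[cx,cy]
E
python3 - <<'E'
from h import *
snap('scene','sc1');snap('side','sd1')
s=env.read_state();print(s)
for f in('sc1','sd1'):
    R,t,*k=cam(f);print(-R.T@t,k)
E
```

```text
{'t': 0.1, 'joint_pos': array([-1.49333270e+00,  2.63488530e-01, -4.88873414e-02,  1.25940732e+00,
        1.58746177e-06,  1.41550707e+00]), 'joint_vel': array([-4.73925854e-05, -5.15296271e-04,  1.31478888e-03,  2.79116825e-04,
       -1.04340074e-04, -7.83662513e-06]), 'effort': array([ 2.95096885e-03, -6.38576460e+01,  3.85064292e+01,  9.86752566e-03,
       -1.90308328e-04, -8.40743667e-06]), 'tool_pos': array([ 0.12107653, -0.5105952 ,  0.24186113]), 'orientation': array([-4.93027845e-04,  9.93235780e-01,  1.16113916e-01,  1.99891236e-05]), 'force': array([-0.714642  , -0.07949855, -0.46450982]), 'moment': array([ 0.01833397, -0.03868599,  0.00354989]), 'finger_force': 0.0, 'gripper_width': 0.08520870418058307}
[1.02924696 0.50666308 1.15094888] [np.float64(397.36177586661967), 329.9945705317511, 200.94839296316326]
[ 0.05985992 -0.67502862  0.98061908] [np.float64(385.7996785457016), 323.73363167017567, 198.1469713707091]
```

View pics/sc1.png

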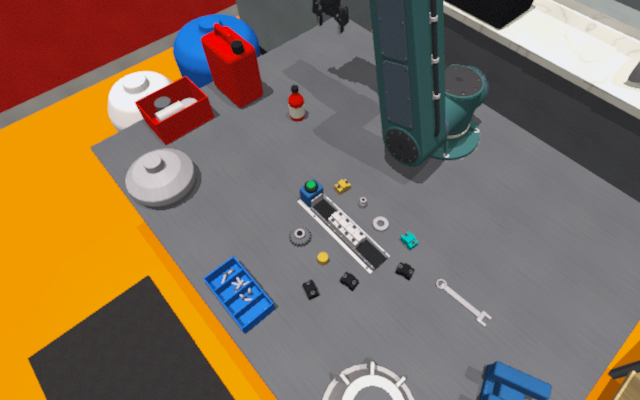

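View pics/sd1.png

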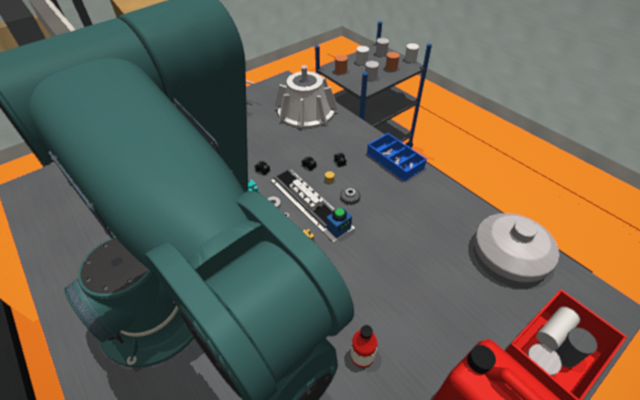

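The scene view shows the gauge head at about (312,188), with the rail running down-right to (378,260) and the caps between (335,215) and (362,238). The side view shows the same rail from (283,178) to the head at (340,215). I'll enlarge both.

Run:
```python
import cv2
a=cv2.imread('pics/sc1.png')[170:280,285:425];b=cv2.imread('pics/sd1.png')[150:250,240:380]
a=cv2.resize(a,None,fx=5.7,fy=5.4,interpolation=cv2.INTER_CUBIC)
a=cv2.resize(cv2.imread('pics/sc1.png')[173:278,290:430],None,fx=5.7,fy=5.7,interpolation=cv2.INTER_CUBIC)
cv2.imwrite('pics/sc1c.png',a)
```

```text
(no output)
```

View pics/sc1c.png

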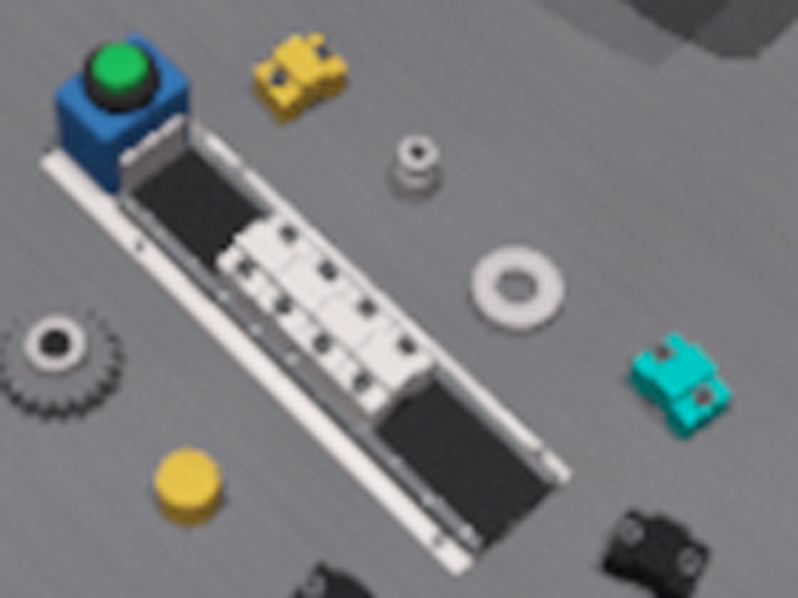

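The crop shows:
- the button at (120,62)
- the floor/stop corners at about (128,190) and (188,150)
- the open-end floor corners at about (480,548) and (556,487)
- the back end of the row with its top edge from about (372,418) to (432,375)

Now I'll fit the rail pose.

```bash
cat > fit.py <<'E'
from h import *
from scipy.optimize import least_squares
def px(u,v): return np.array([290+(u+.5)/5.7-.5,173+(v+.5)/5.7-.5])
# rail pts: x,y,z (mm). image lower-left side sign s
obs=[((-180,1,25.5,12),(480,548)),((-180,-1,25.5,12),(556,487)),((120,-1,33,72),(188,88)),((120,1,33,72),(115,135)),((174,1,33,72),(57,95))]
for s in(1,-1):
    def f(p):
        c,sn=np.cos(p[2]),np.sin(p[2]);r=[]
        for (x,sg,y,z),q in obs:
            x=x/1e3;y=s*sg*y/1e3
            r+=list(proj('sc1',[p[0]+c*x-sn*y,p[1]+sn*x+c*y,z/1e3])-px(*q))
        return np.array(r)
    a,b=ray('sc1',*px(518,517),.012),ray('sc1',*px(100,80),.08)
    d=b-a;g=[*(a[:2]+.18/.34*d[:2]),np.arctan2(d[1],d[0])]
    S=least_squares(f,g);p=S.x;print(s,p,S.cost,f(p).round(1))
    if s==1 or S.cost<best: best=S.cost;P=p
np.save('rail.npy',P);c,sn=np.cos(P[2]),np.sin(P[2])
def torail(w): d=w[:2]-P[:2];return np.array([c*d[0]+sn*d[1],-sn*d[0]+c*d[1]])*1e3
for n,q,z in(('btn',(120,62),.084),('cap4 rear top A',(372,418),.046),('rear B',(432,375),.046),('cap1 front A',(218,255),.04),('spare',(300,75),.03),('socket',(417,155),.038),('ring',(518,288),.015),('teal',(680,385),.03),('black',(655,555),.03),('gear',(55,345),.03),('bush',(187,480),.03)):
    w=ray('sc1',*px(*q),z);print(n,w.round(3),torail(w).round(0))
E
python3 fit.py
```

```text
1 [ 0.57651055  0.05186939 -1.57809642] 6.2777301155673015 [ 0.9 -0.3 -0.9  0.2  1.8 -0.9 -0.7  2.  -1.  -1.2]
-1 [ 0.58766325  0.05190596 -1.48162434] 650.5484642494556 [ 13.  -12.3 -10.6   9.5 -18.1  14.9   8.9  -5.8   7.4  -7.8]
btn [ 0.572 -0.103  0.084] [155.  -4.]
cap4 rear top A [0.608 0.147 0.046] [-95.  31.]
rear B [0.566 0.15  0.046] [-98. -12.]
cap1 front A [0.599 0.012 0.04 ] [40. 23.]
spare [ 0.474 -0.053  0.03 ] [ 106. -102.]
socket [0.466 0.039 0.038] [  14. -110.]
ring [0.476 0.133 0.015] [ -81. -101.]
teal [0.462 0.241 0.03 ] [-189. -116.]
black [0.547 0.3   0.03 ] [-248.  -31.]
gear [ 0.702 -0.011  0.03 ] [ 61. 126.]
bush [0.702 0.101 0.03 ] [-50. 125.]
```

{"op": "send_rows", "data": {"motion": [{"linear":[7.5,-7.1,0],"rotation":[0,0,-9.5],"grip":255},{"linear":[15,-14.2,0],"rotation":[0,0,-19],"grip":255},{"linear":[22.5,-21.3,0],"rotation":[0,0,-28.5],"grip":255},{"linear":[30,-28.4,0],"rotation":[0,0,-38],"grip":255},{"linear":[37.5,-35.4,0],"rotation":[0,0,-47.6],"grip":255},{"linear":[45,-42.5,0],"rotation":[0,0,-57.1],"grip":255},{"linear":[52.6,-49.6,0],"rotation":[0,0,-66.7],"grip":255},{"linear":[60.1,-56.7,0],"rotation":[0,0,-76.3],"grip":255},{"linear":[60.1,-56.7,0],"rotation":[0,0,-76.3],"grip":255},{"linear":[60.1,-56.7,0],"rotation":[0,0,-76.3],"grip":255},{"linear":[60.1,-56.7,0],"rotation":[0,0,-76.3],"grip":255},{"linear":[60.1,-56.7,0],"rotation":[0,0,-76.3],"grip":255},{"linear":[60.1,-56.7,0],"rotation":[0,0,-76.3],"grip":255},{"linear":[60.1,-56.7,0],"rotation":[0,0,-76.3],"grip":255},{"linear":[60.1,-56.7,0],"rotation":[0,0,-76.3],"grip":255},{"linear":[60.1,-56.7,0],"rotation":[0,0,-76.3],"grip":255},{"linear":[60.1,-56.7,0],"rotation":[0,0,-76.3],"grip":255}]}}

```text
t: 2.22
tool_pos: [0.5747, 0.1784, 0.2428]
orientation: [0.0, 0.71, 0.704, 0.0]
force: [0.4, -0.0, -0.1]
gripper_width: 0.0003
finger_force: 0.0
```

Run:
```python
from h import *
snap('wrist','w1');s=env.read_state();print(s['t'],s['tool_pos'],s['orientation'],s['joint_pos'],s['force'],s['gripper_width'])
R,t,*k=cam('w1');print(-R.T@t,k,R)
```

```text
2.275 [0.57477372 0.17849781 0.24273286] [1.24302221e-04 7.09789439e-01 7.04413881e-01 1.45984303e-04] [ 1.65796562e-01  3.97488074e-01  1.55872883e-01  1.32879920e+00
 -3.42940036e-05  1.74419509e+00] [ 0.6627533   0.06367123 -0.06419571] 0.00013840098454536128
[0.57649651 0.25425388 0.37297115] [np.float64(332.3037714851652), 319.6743190826198, 199.51746662905072] [[ 0.99997076 -0.00757986  0.00100826]
 [-0.00753673 -0.95471896  0.2974137 ]
 [-0.00129174 -0.2974126  -0.95474817]]
```

View pics/w1.png

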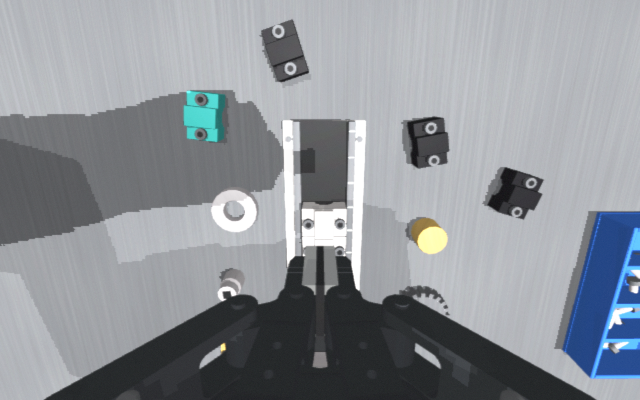

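The wrist view, with image up = world +y, shows the channel's open-end floor corners at (301,121) and (349,121). Cap4's rear edge is at row ~203 between columns 302 and 347, and the lips run nearly parallel to the image columns.

Run:
```python
from h import *
P=np.load('rail.npy')
for n,u,v,z in(('endL',301,121,.012),('endR',349,121,.012),('baseL',283,121,.005),('baseR',366,121,.005),('baseL low',288,250,.005),('baseR low',361,250,.005),('capTL',302,203,.046),('capTR',347,203,.046),('capBL',302,203,.012),('black1',287,60,.03),('black2',430,140,.03)):
    print(n,ray('w1',u,v,z).round(4))
c,s=np.cos(P[2]),np.sin(P[2])
for x in(-.18,.12,.149): print(x,P[0]+c*x,P[1]+s*x)
```

```text
endL [0.5569 0.2291 0.012 ]
endR [0.6077 0.2287 0.012 ]
baseL [0.5371 0.2288 0.005 ]
baseR [0.6267 0.2281 0.005 ]
baseL low [0.537  0.0756 0.005 ]
baseR low [0.6258 0.0749 0.005 ]
capTL [0.5578 0.1488 0.046 ]
capTR [0.6043 0.1484 0.046 ]
capBL [0.5558 0.1378 0.012 ]
black1 [0.5459 0.2873 0.03  ]
black2 [0.6895 0.2104 0.03  ]
-0.18 0.577824555398705 0.23186459733409415
0.12 0.5756345465807093 -0.06812740899503639
0.149 0.5754228457283032 -0.097126636273519
```

Widths check out (51 and 90 mm). The centre line is at x≈0.581, the stop at y≈-0.071, the button at y≈-0.100 and cap4's rear at y≈0.14–0.15. Next I'll descend behind cap4.

{"op": "send_rows", "data": {"motion": [{"linear":[1.2,0.6,4],"rotation":[0,0,0],"grip":255},{"linear":[1.2,0.6,9],"rotation":[0,0,0],"grip":255},{"linear":[1.2,0.6,14],"rotation":[0,0,0],"grip":255},{"linear":[1.2,0.6,18],"rotation":[0,0,0],"grip":255},{"linear":[1.2,0.6,20],"rotation":[0,0,0],"grip":255},{"linear":[1.2,0.6,21],"rotation":[0,0,0],"grip":255},{"linear":[1.2,0.6,21.1],"rotation":[0,0,0],"grip":255},{"linear":[1.2,0.6,21.1],"rotation":[0,0,0],"grip":255},{"linear":[1.2,0.6,21.1],"rotation":[0,0,0],"grip":255}]}}

```text
t: 3.4
tool_pos: [0.5816, 0.1916, 0.0321]
orientation: [0.0, 0.709, 0.705, 0.001]
force: [0.2, -0.3, 0.1]
gripper_width: 0.0
finger_force: 0.0
```

Run:
```python
from h import *
snap('wrist','w2');snap('scene','sc2')
a=cv2.imread('pics/w2.png')[60:330,160:480];b=cv2.imread('pics/sc2.png')[170:280,290:430]
cv2.imwrite('pics/m2.png',np.hstack([cv2.resize(a,(480,405)),cv2.resize(b,(318,405))]))
```

```text
(no output)
```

View pics/m2.png

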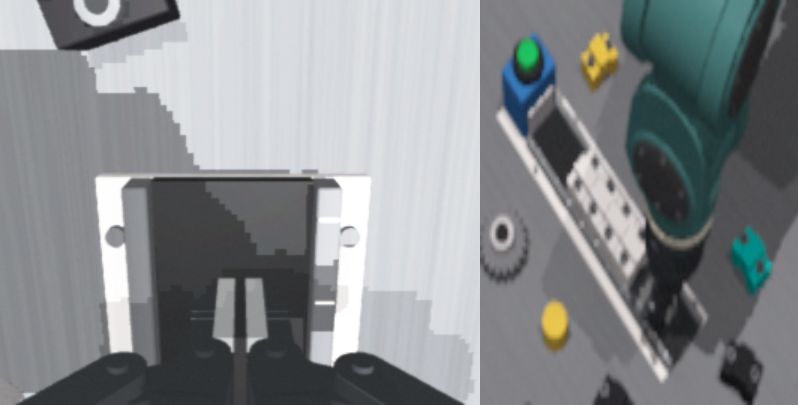

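The fingers (at column ~240) are in the channel (centre ~233), behind an undisturbed row. Now I'll push slowly.

{"op": "send_rows", "data": {"motion": [{"linear":[-0.5,0,0],"rotation":[0,0,0],"grip":255},{"linear":[-1.0,0,0],"rotation":[0,0,0],"grip":255},{"linear":[-1.5,0,0],"rotation":[0,0,0],"grip":255},{"linear":[-2.0,0,0],"rotation":[0,0,0],"grip":255},{"linear":[-2.5,0,0],"rotation":[0,0,0],"grip":255},{"linear":[-2.9,0,0],"rotation":[0,0,0],"grip":255},{"linear":[-3.2,0,0],"rotation":[0,0,0],"grip":255},{"linear":[-3.5,0,0],"rotation":[0,0,0],"grip":255},{"linear":[-3.8,0,0],"rotation":[0,0,0],"grip":255},{"linear":[-4.1,0,0],"rotation":[0,0,0],"grip":255},{"linear":[-4.5,0,0],"rotation":[0,0,0],"grip":255},{"linear":[-5.0,0,0],"rotation":[0,0,0],"grip":255},{"linear":[-5.5,0,0],"rotation":[0,0,0],"grip":255},{"linear":[-6.0,0,0],"rotation":[0,0,0],"grip":255},{"linear":[-6.5,0,0],"rotation":[0,0,0],"grip":255},{"linear":[-7.0,0,0],"rotation":[0,0,0],"grip":255},{"linear":[-7.5,0,0],"rotation":[0,0,0],"grip":255},{"linear":[-8.0,0,0],"rotation":[0,0,0],"grip":255},{"linear":[-8.5,0,0],"rotation":[0,0,0],"grip":255},{"linear":[-9.0,0,0],"rotation":[0,0,0],"grip":255}]}}

```text
t: 6.0
tool_pos: [0.5806, 0.1011, 0.0313]
orientation: [-0.0, 0.709, 0.705, 0.0]
force: [-1.7, 1.4, -0.5]
gripper_width: -0.0
finger_force: 1.4
```

Run:
```python
from h import *
snap('scene','sc3');print(env.read_state()['force'])
cv2.imwrite('pics/m3.png',cv2.resize(cv2.imread('pics/sc3.png')[173:278,290:430],None,fx=5.7,fy=5.7,interpolation=cv2.INTER_CUBIC))
```

```text
[ 0.55210499  0.23146075 -0.06904054]
```

View pics/m3.png

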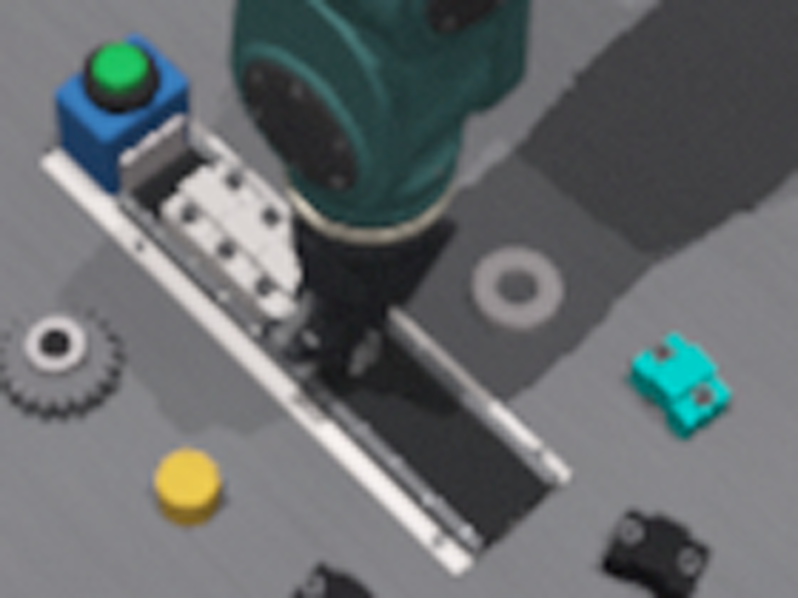

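The row has moved together by about 46 mm: the front bolt went from (245,267) to (190,213), and the gap left is roughly 30 mm. I'll continue.

{"op": "send_rows", "data": {"motion": [{"linear":[-0.4,0,0],"rotation":[0,0,0],"grip":255},{"linear":[-0.8,0,0],"rotation":[0,0,0],"grip":255},{"linear":[-1.2,0,0],"rotation":[0,0,0],"grip":255},{"linear":[-1.6,0,0],"rotation":[0,0,0],"grip":255},{"linear":[-2.0,0,0],"rotation":[0,0,0],"grip":255},{"linear":[-2.2,0,0],"rotation":[0,0,0],"grip":255},{"linear":[-2.4,0,0],"rotation":[0,0,0],"grip":255},{"linear":[-2.6,0,0],"rotation":[0,0,0],"grip":255}]}}

```text
t: 7.05
tool_pos: [0.5804, 0.0754, 0.0313]
orientation: [-0.0, 0.709, 0.705, 0.0]
force: [0.1, 2.6, -0.5]
gripper_width: -0.0004
finger_force: 1.4
```

{"op": "send_rows", "data": {"motion": [{"linear":[-0.2,0,0],"rotation":[0,0,0],"grip":255},{"linear":[-0.4,0,0],"rotation":[0,0,0],"grip":255}]}}

```text
t: 7.3
tool_pos: [0.5804, 0.0714, 0.0313]
orientation: [0.0, 0.709, 0.705, 0.0]
force: [-0.1, 2.2, 0.0]
gripper_width: -0.0002
finger_force: 1.4
```

{"op": "send_rows", "data": {"motion": [{"linear":[-0.2,0,0],"rotation":[0,0,0],"grip":255}]}}

```text
t: 7.42
tool_pos: [0.5804, 0.0693, 0.0313]
orientation: [0.0, 0.709, 0.705, 0.0]
force: [-0.3, 2.5, -0.0]
gripper_width: -0.0
finger_force: 1.4
```

{"op": "send_rows", "data": {"motion": [{"linear":[-0.2,0,0],"rotation":[0,0,0],"grip":255},{"linear":[-0.3,0,0],"rotation":[0,0,0],"grip":255}]}}

```text
t: 7.68
tool_pos: [0.5804, 0.0684, 0.0313]
orientation: [-0.002, 0.709, 0.705, 0.002]
force: [0.5, 23.5, 1.4]
gripper_width: -0.0001
finger_force: 11.6
```

{"op": "send_rows", "data": {"motion": [{"linear":[-0.1,0,0],"rotation":[0,0,0],"grip":255},{"linear":[-0.2,0,0],"rotation":[0,0,0],"grip":255}]}}

```text
t: 7.92
tool_pos: [0.5803, 0.0683, 0.0315]
orientation: [-0.003, 0.708, 0.706, 0.003]
force: [-0.8, 37.0, 2.8]
gripper_width: -0.0001
finger_force: 18.7
```

Force rose sharply to 37 N at TCP y=0.068, which matches the predicted home position. I'll back off, lift and check.

{"op": "send_rows", "data": {"motion": [{"linear":[0.4,0,0],"rotation":[0,0,0],"grip":255},{"linear":[1,0,0],"rotation":[0,0,0],"grip":255},{"linear":[2.5,0,0],"rotation":[0,0,0],"grip":255},{"linear":[4,0,0],"rotation":[0,0,0],"grip":255},{"linear":[4,0,-5],"rotation":[0,0,0],"grip":255},{"linear":[4,0,-10],"rotation":[0,0,0],"grip":255},{"linear":[4,0,-15],"rotation":[0,0,0],"grip":255},{"linear":[4,0,-15],"rotation":[0,0,0],"grip":255},{"linear":[4,0,-15],"rotation":[0,0,0],"grip":255},{"linear":[4,0,-15],"rotation":[0,0,0],"grip":255}]}}

```text
t: 9.18
tool_pos: [0.58, 0.1047, 0.18]
orientation: [-0.001, 0.709, 0.705, -0.001]
force: [-0.8, -0.5, -0.5]
gripper_width: 0.0002
finger_force: 0.0
```

Run:
```python
from h import *
snap('scene','sc4');s=env.read_state();print(s['t'],s['tool_pos'],s['orientation'])
cv2.imwrite('pics/m4.png',cv2.resize(cv2.imread('pics/sc4.png')[173:278,290:430],None,fx=5.7,fy=5.7,interpolation=cv2.INTER_CUBIC))
```

```text
9.225 [0.58007482 0.10464125 0.18007437] [-6.73339850e-04  7.09275074e-01  7.04931082e-01 -7.65833131e-04]
```

View pics/m4.png

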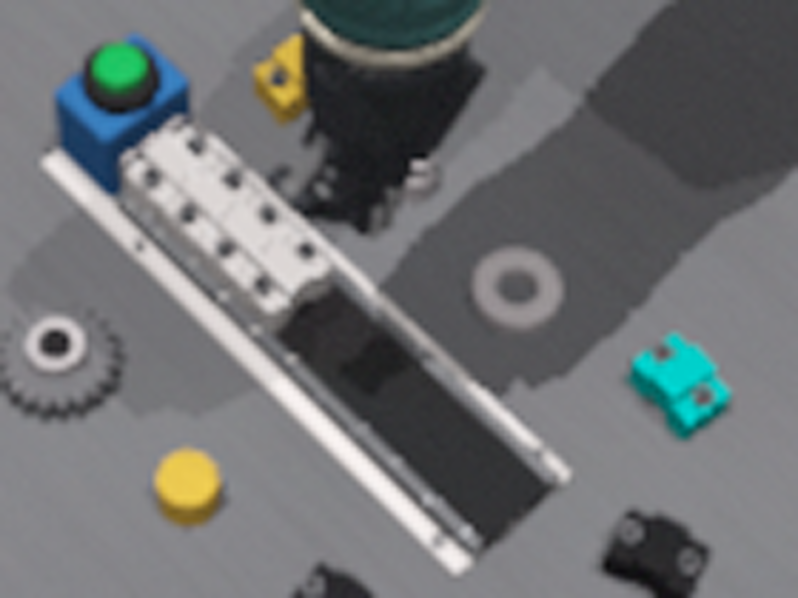

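The row is closed and home, with cap1 flush on the stop face at about (150,150) in the crop. Next I'll go above the button.

{"op": "send_rows", "data": {"motion": [{"linear":[-5,0,0],"rotation":[0,0,0],"grip":255},{"linear":[-10,0,0],"rotation":[0,0,0],"grip":255},{"linear":[-15,0,0],"rotation":[0,0,0],"grip":255},{"linear":[-20.4,0,0],"rotation":[0,0,0],"grip":255},{"linear":[-20.4,0,2],"rotation":[0,0,0],"grip":255},{"linear":[-20.4,0,5],"rotation":[0,0,0],"grip":255},{"linear":[-20.4,0,6.5],"rotation":[0,0,0],"grip":255},{"linear":[-20.4,0,6.5],"rotation":[0,0,0],"grip":255},{"linear":[-20.4,0,6.5],"rotation":[0,0,0],"grip":255}]}}

```text
t: 10.35
tool_pos: [0.5798, -0.0995, 0.1171]
orientation: [0.0, 0.709, 0.705, 0.0]
force: [-0.6, -0.4, -0.0]
gripper_width: -0.0003
finger_force: 0.0
```

{"op": "send_rows", "data": {"motion": [{"linear":[0,0,0.3],"rotation":[0,0,0],"grip":255},{"linear":[0,0,0.6],"rotation":[0,0,0],"grip":255},{"linear":[0,0,0.9],"rotation":[0,0,0],"grip":255}]}}

```text
t: 10.72
tool_pos: [0.5794, -0.0995, 0.1072]
orientation: [0.0, 0.709, 0.705, 0.0]
force: [-0.4, 0.0, 0.0]
gripper_width: -0.0004
finger_force: 0.0
```

{"op": "send_rows", "data": {"motion": [{"linear":[0,0,0.2],"rotation":[0,0,0],"grip":255},{"linear":[0,0,0.4],"rotation":[0,0,0],"grip":255}]}}

```text
t: 10.98
tool_pos: [0.5793, -0.0995, 0.1032]
orientation: [-0.0, 0.709, 0.705, 0.0]
force: [-1.0, 0.0, 3.1]
gripper_width: 0.0001
finger_force: 1.2
```

{"op": "send_rows", "data": {"motion": [{"linear":[0,0,0.2],"rotation":[0,0,0],"grip":255},{"linear":[0,0,0.3],"rotation":[0,0,0],"grip":255}]}}

```text
t: 11.22
tool_pos: [0.5793, -0.0995, 0.1003]
orientation: [0.0, 0.709, 0.705, 0.0]
force: [-0.9, 1.2, 3.5]
gripper_width: 0.0
finger_force: 2.0
```

{"op": "send_rows", "data": {"motion": [{"linear":[0,0,0.15],"rotation":[0,0,0],"grip":255},{"linear":[0,0,0.3],"rotation":[0,0,0],"grip":255}]}}

```text
t: 11.48
tool_pos: [0.5795, -0.0996, 0.0985]
orientation: [0.001, 0.709, 0.705, 0.0]
force: [-10.4, 3.5, 34.5]
gripper_width: -0.0001
finger_force: 17.0
```

The button bottomed out at 34 N. I'll hold for one row, then release straight up.

{"op": "send_rows", "data": {"motion": [{"linear":[0,0,0],"rotation":[0,0,0],"grip":255},{"linear":[0,0,-0.3],"rotation":[0,0,0],"grip":255},{"linear":[0,0,-1],"rotation":[0,0,0],"grip":255},{"linear":[0,0,-3],"rotation":[0,0,0],"grip":255},{"linear":[0,0,-8],"rotation":[0,0,0],"grip":255},{"linear":[0,0,-12],"rotation":[0,0,0],"grip":255},{"linear":[0,0,-12],"rotation":[0,0,0],"grip":255},{"linear":[0,0,-12],"rotation":[0,0,0],"grip":255},{"linear":[0,0,-12],"rotation":[0,0,0],"grip":255}]}}

```text
t: 12.6
tool_pos: [0.5789, -0.0994, 0.2161]
orientation: [-0.001, 0.709, 0.705, -0.0]
force: [0.3, 0.3, -0.2]
gripper_width: 0.0004
finger_force: 0.0
```

Run:
```python
from h import *
snap('wrist','w5');snap('scene','sc5');s=env.read_state();print(s['t'],s['tool_pos'],s['force'])
a=cv2.imread('pics/w5.png');b=cv2.imread('pics/sc5.png')[170:280,290:430]
cv2.imwrite('pics/m5.png',np.hstack([cv2.resize(a,(480,300)),cv2.resize(b,(318,300))]))
```

```text
12.7 [ 0.57899832 -0.09942108  0.21640139] [-0.56240814 -0.14238105  0.30547247]
```

View pics/m5.png

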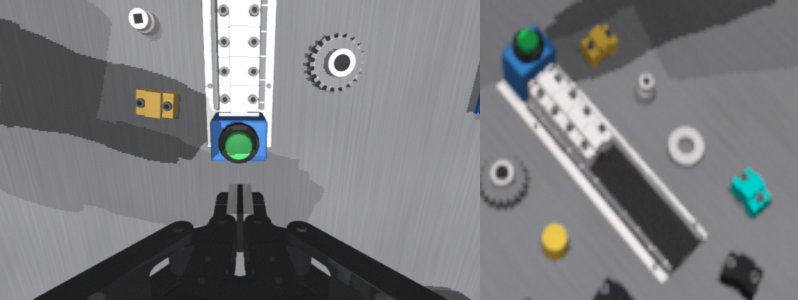

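The caps are closed up against the head at (240,112), the button at (238,145) is up again, and the bystanders haven't moved. I'll hand it in.

```bash
python3 -c "
from h import *
print(sign_off())"
```

```text
the job is handed in; nothing more can be done
None
```

The row of four caps is home against the stop with no visible gaps, the green button was pressed to its end stop and released, and the job is handed in at about 12.7 s; no verdict was returned.

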